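Switch the bench air selector to the green outlet

TASK

Switch the bench's air over to the green outlet: with the gripper's fingertips, push the selector's orange tab round, without gripping it or shoving it hard, until its white line points at the green plug. Only then press the black button on the yellow box all the way down to open the air, let it spring back, and leave the dial there. Leave the tools, parts and can that stand around where they are.

Things in the scene. Friction and masses are not known exactly. Their poses are not given: they have to be found in the camera images.
- selector: the air selector's round grey manifold body, 216 mm diameter, 30 mm high, bolted to the bench, capped brass outlets round its side (to 116 mm from the axis). Origin: centre of its underside, on the dial's vertical axis; z up. The six coloured plugs sit on its top at 35, 70 and 105 degrees to either side of its own -x direction, in an order that changes.
- dial: the selector's turning part: dark disc (92 mm wide, top 42 mm above the bench, middle cap to 47 mm) with the orange tab fixed on it. Origin on the axis, 32 mm above the bench; the tab lies along its -x. Turns 2.2 rad either side of the manifold's -x, to end stops, and starts within 0.26 rad of it, between plugs. No click stops: friction (0.2 N m, 3 N at the tab) holds it where left.
- tab (a point): middle of the upright orange tab, which has a white line on its top and outer face: 32 mm long radially (50 to 82 mm from the axis), 16 mm thick, its top 78 mm above the bench. This point is 66 mm from the axis, 56 mm above the bench, and goes round with the dial; the tab passes clear of the plugs.
- pointer (a point): the point that the tab's white line points at: 94 mm from the dial's axis, straight out from the tab, 35 mm above the bench, so it goes round over the ring of plugs
- green_plug: green plug: round button 22 mm across and 5 mm high on the manifold's rim, marking one air outlet. Origin at the centre of its underside, 94 mm from the dial's axis, 30 mm above the bench. Fixed.
- red_plug: red plug: round button 22 mm across and 5 mm high on the manifold's rim, marking one air outlet. Origin at the centre of its underside, 94 mm from the dial's axis, 30 mm above the bench. Fixed.
- blue_plug: blue plug: round button 22 mm across and 5 mm high on the manifold's rim, marking one air outlet. Origin at the centre of its underside, 94 mm from the dial's axis, 30 mm above the bench. Fixed.
- yellow_plug: yellow plug: round button 22 mm across and 5 mm high on the manifold's rim, marking one air outlet. Origin at the centre of its underside, 94 mm from the dial's axis, 30 mm above the bench. Fixed.
- white_plug: white plug: round button 22 mm across and 5 mm high on the manifold's rim, marking one air outlet. Origin at the centre of its underside, 94 mm from the dial's axis, 30 mm above the bench. Fixed.
- black_plug: black plug: round button 22 mm across and 5 mm high on the manifold's rim, marking one air outlet. Origin at the centre of its underside, 94 mm from the dial's axis, 30 mm above the bench. Fixed.
- station: yellow push-button box, 76x76x40 mm, fixed to the bench; origin at the centre of its underside
- button_top (a point): centre of the top of the black round push button (32 mm diameter) on the yellow box, 58 mm above the bench, standing 12 mm out of a steel collar; pressed straight down
- button (a joint): travel of that push button, m: 0 released, 0.008 fully down; a spring returns it, about 6 N holds it fully down
- screwdriver: bystander: blue-handled screwdriver, 200 mm long, lying on the bench. Loose, to be left alone.
- bracket_d: bystander: grey metal U-channel bracket, 90x32x26 mm, lying on the bench. Loose, to be left alone.
- bolt_0: bystander: grey hexagon bolt, 50 mm long, lying on the bench. Loose, to be left alone.
- wrench: bystander: grey combination spanner, 184 mm long, lying on the bench. Loose, to be left alone.
- can: bystander: drink can, 66 mm diameter, 119 mm tall, standing upright. Loose, to be left alone.
- torch: bystander: black torch, 122 mm long, 36 mm thick, lying on the bench. Loose, to be left alone.
Things that resemble listed ones, but are neither listed nor needed, are in the scene too. Of the things like the station, leave any that is purple; of the rest the smaller one is meant.

How it is judged:
On the way, in this order (a step that is already met when the one before it is completed fails the run):
1. the tab, pushed round, rests pointing at the green plug (horizontal distance between pointer and green_plug below 0.011 m and angular speed of dial below 0.05 rad/s), for 0.3 s.
2. the black button is pressed down (at least 6 of its 8 mm) with the tab at the green plug (horizontal distance between pointer and green_plug below 0.011 m and value of joint button above 0.006 m), for 0.05 s.
At the end, for the whole second after the job is handed in: The pointer is within 11 mm (horizontally) of the green plug's centre, the dial is still, and the button is up again (under 2 mm) (all of step 1 and value of joint button below 0.002 m); the robot touches nothing.
It fails at once if the button is pressed (over 3 mm) while the tab does not point at the green plug (value of joint button above 0.003 m and horizontal distance between pointer and green_plug above 0.011 m).
It fails at once if the tab or dial is gripped or shoved hard (fingers on it with more than 20 N) (contact force between the fingers and dial above 20 N).
It fails at once if a loose bystander (screwdriver, bracket, bolt, spanner, can or torch) is moved, lifted or knocked over: its origin more than 20 mm from its start, or the can tipped more than 0.3 rad (distance of any of screwdriver, bracket_d, bolt_0, wrench, can, torch from where it was at the start of the episode above 0.02 m or angle between can's own z axis and vertical above 0.3 rad).
It also fails if it takes over 48 s, if anything falls off the work surface, if the arm or the gripper's body presses on something with over 40 N, if the wrist force passes 120 N, or if a joint passes its speed limit or range.

ROBOT

A 7-joint arm with a two-finger parallel gripper is mounted at the origin on the work surface; the furniture and walls round the work are solid. World frame = base frame: x ahead of the robot, y to its left, z up, the work surface at z = 0. Lengths are in m, angles in rad, forces in N, time in s.
With the tool pointing down it reaches from about 0.4 to 0.85 m from the base axis. Payload 4.5 kg.
Tool frame: the origin (TCP) lies at the very end of the fingers, on their centre line; the grasp point (between the pads) lies 19 mm behind it; z points along the fingers, y is the line along which they close (so a half turn about z gives the same grasp; the last joint's range is limited). The gripper opens to 88 mm and grips with 3 to 60 N. Pads are 18 mm wide; open, the fingers measure 123 mm over their backs; the gripper's body (75 mm by 187 mm) begins 45 mm behind the grasp point.
Start: joints at [1.253, 0.689, -0.195, 1.565, 0.157, 0.902, -0.215], TCP at [0.215, -0.587, 0.239] pointing down, gripper open.
Joint ranges: [-3.01, 3.01], [-0.46, 2.08], [-1.47, 1.51], [0.13, 2.56], [-1, 4.14], [0.04, 2.09], [-2.66, 2.66]. Speed limits (rad/s): [2.57, 2.57, 3.14, 3.14, 3.14, 3.14, 3.14].

INTERFACE

Orientations are given as a unit quaternion [x, y, z, w].
In Python, from plant import r gives the robot as it stands. The module is installed in compiled form; this text tells all that it offers.
- The arm moves only by the tool step_arm, never from a script. Its argument "increments" is a list of rows, each a list of 2 entries, a list of its own where there are three numbers: the shift along the world's x, y, z in cm, then the turn, a rotation vector about the world's x, y, z in degrees. A call has exactly 10 rows; each row shifts and turns the commanded pose from where the row before left it; what a row does not reach is not made up. A row lasts 1/10 s, in which the tool goes at most 50 mm and 8.59 degrees, less where a joint would pass 70% of its speed; a pose out of reach is approached as far as the arm can. A call is refused whole if a number of a shift passes 5 or a number of a turn 8.59, either way. A call with a gripper value outside its range is refused whole. "fingers" is the opening, from 0 (shut) to 1 (fully open), set as the call begins (left out, the last holds). The fingers move at their own pace and stop on an object; "grip_force" is the grip in N (left out, the last holds). Time passes only in rows, so rows that do not move let the fingers close, or fill a call up. It gives the time, the measured TCP pose, the force, the opening and the grip force at its end, in the units of the state.
- r.get_state(): the state, without advancing time (a new reading comes with each control period).
- r.snapshot(name): name is "scene" or "top" or "wrist"; returns (picture, depth): 400x640x3 uint8, red, green, blue; 400x640 float32, m along the optical axis (not along the pixel's ray), 0 where there is no reading.
- r.calibration(name): a dict with "fov_y" (degrees; the focal length in pixels is half the picture's height over the tangent of half this angle, whatever the lens; pixels are square), "cx", "cy" (the principal point, pixels), "R" (3x3) and "t" (3): a world point X has camera coordinates R X + t. Camera axes: x right, y down, z forward; pixel columns grow to the right and rows downward; lengths in m; the calibration is good to about 2 mm. A picture is of the moment at which its call begins: read the wrist's pose just before it. calibration takes no time and is no camera call; for the wrist camera it gives the pose at the moment of the call.
- r.finish_job(): hands the job in; it is judged then, once.
The state is a dict: "clock": time; "q": joint angles; "qd": joint speeds; "joint_torque": joint torques, N m; "tool_pos": TCP position; "eef_rot": TCP orientation; "contact_force": force on the tool from outside, world axes, zero at the start; "moment": the same for the moment, N m; "opening": opening from 0.0 (shut) to 1.0 (fully open); "finger_force": force on a finger pad.
Only numpy, scipy, OpenCV 4.12 (cv2) and the standard library are available. Lean on these libraries where they do the work, as an engineer would, in place of code of your own. Each camera call takes 0.05 s, during which the arm holds its last target. There are 200 camera calls.

## Working session

There is one attempt and no reset: what is moved stays moved. The work goes in short steps, Python scripts to look and compute and a tool call to move; the robot and the scene stay as the last step left them, time stands still between calls to the robot, and variables do not carry over. Pictures are saved under pics/ and viewed, at most 10 in all, crops included, and the job is handed in when it is done.

Besides the shell and the picture viewer there is one more tool, called by a JSON object that holds its "api" and its "payload", one argument or row to a line. step_arm: Moves the arm, as the interface text tells. Its arguments: {"type":"object","properties":{"increments":{"type":"array","items":{"type":"array"}},"fingers":{"type":"number"},"grip_force":{"type":"number"}},"required":["increments"]}

```bash
mkdir -p pics
cat > h.py <<'E'
import numpy as np, cv2
from plant import r
def snap(n,f):
    c=r.calibration(n); p,d=r.snapshot(n)
    cv2.imwrite(f'pics/{f}.png',p[:,:,::-1]); np.savez(f'pics/{f}.npz',p=p,d=d,**{k:np.array(v) for k,v in c.items()})
def load(f):
    return np.load(f'pics/{f}.npz')
def cloud(z):
    d=z['d'];h,w=d.shape;f=h/2/np.tan(np.radians(float(z['fov_y']))/2)
    u,v=np.meshgrid(np.arange(w),np.arange(h))
    c=np.stack([(u-z['cx'])/f*d,(v-z['cy'])/f*d,d],-1)
    X=(c-z['t'])@z['R']; X[d==0]=np.nan
    return X
E
python3 - <<'E'
from h import *
snap('top','top0');snap('scene','scene0')
for n in('top0','scene0'):
    z=load(n);print(z['R'],z['t'],z['fov_y'])
print(r.get_state())
E
```

```text
[[ 0.00621077 -0.99984385  0.01654381]
 [-0.99732476 -0.00739842 -0.07272262]
 [ 0.07283366 -0.01604789 -0.99721498]] [-0.03548889  0.48806994  1.32081919] 44.95673623895091
[[-0.42432474 -0.90525682  0.02141492]
 [-0.38317609  0.15807944 -0.91004779]
 [ 0.82044171 -0.39436148 -0.41394979]] [0.20282473 0.24325641 1.04359665] 43.60226233756584
{'clock': 0.1, 'q': array([ 1.25280151,  0.68988256, -0.19448684,  1.56622011,  0.15728914,
        0.90250415, -0.21507379]), 'qd': array([ 4.55054773e-06, -1.98353751e-03, -1.74549373e-03, -3.79578470e-03,
       -8.19658979e-04, -1.54164548e-03, -5.54481325e-04]), 'joint_torque': array([-3.57663448e-03, -5.28500962e+01, -1.27127722e+00, -1.53837740e+01,
       -5.24786662e-02,  2.10227081e-03,  7.93014124e-05]), 'tool_pos': array([ 0.21511635, -0.58621823,  0.23800565]), 'eef_rot': array([ 9.84563648e-01,  1.75025028e-01, -2.07401538e-04, -7.86672164e-04]), 'contact_force': array([-0.02317819,  0.07282184, -0.03340735]), 'moment': array([ 0.0137175 , -0.02084082, -0.00034028]), 'finger_force': 0.0, 'opening': 1.0007358493769978}
```

View pics/top0.png

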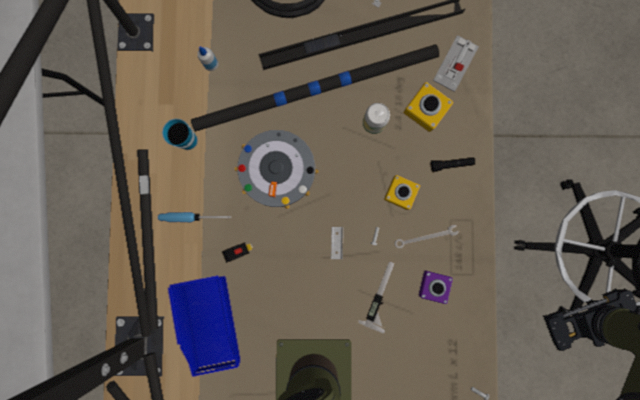

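View pics/scene0.png

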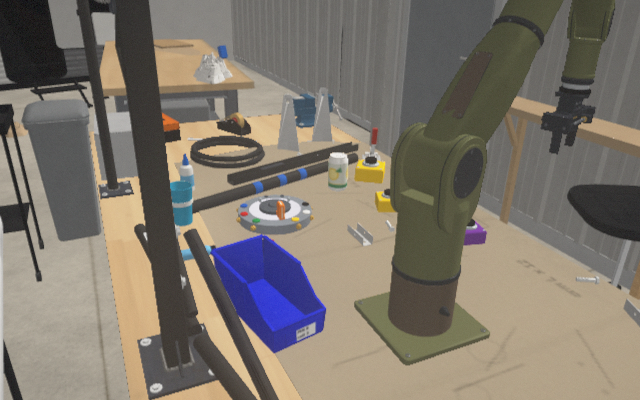

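The selector is at (276,168), with its tab at (272,188) and the green plug at (249,188). The other plugs are yellow (286,201), white (304,189), black (310,170), red (241,168) and blue (248,149). Candidates for the station are the yellow box at (403,193), the larger yellow box at (429,106) and the purple one at (436,287). I choose (403,193), the smaller yellow one.

Run:
```python
from h import *
z=load('top0');X=cloud(z);p=z['p']
cv2.imwrite('pics/c0.png',cv2.resize(p[120:220,230:430,::-1],None,fx=4,fy=4,interpolation=cv2.INTER_CUBIC))
hsv=cv2.cvtColor(p,cv2.COLOR_RGB2HSV).astype(int)
H,S,V=hsv[...,0],hsv[...,1],hsv[...,2]
uu,vv=np.meshgrid(np.arange(640),np.arange(400))
sel=np.hypot(uu-276,vv-168)<44
def rep(n,m):
    m=m&~np.isnan(X[...,0]); print(n,m.sum(),np.round([uu[m].mean(),vv[m].mean()],1),np.round(np.median(X[m],0),4),np.round(X[m].mean(0),4))
rep('green',sel&(H>45)&(H<85)&(S>110))
rep('blue',sel&(H>100)&(H<125)&(S>130))
rep('red',sel&((H<4)|(H>174))&(S>140))
rep('yellow',sel&(H>20)&(H<32)&(S>150))
o=sel&(H>4)&(H<18)&(S>150)
rep('orange',o); rep('orange top',o&(X[...,2]>.07))
rep('white',(np.hypot(uu-304,vv-189)<6)&(V>200)&(S<40))
rep('black',(np.hypot(uu-310,vv-170)<6)&(V<60))
rep('disc',sel&(np.hypot(uu-276,vv-168)<20)&(X[...,2]>.037)&(X[...,2]<.052)&(V<110))
# body fit from height
m=sel&(X[...,2]>.022)&(X[...,2]<.036)
pts=X[m][:,:2].astype(np.float32);print('body',cv2.minEnclosingCircle(pts))
for n,c in(('small',(403,193)),('big',(429,106)),('can',(377,118))):
    a=(np.hypot(uu-c[0],vv-c[1])<35)
    b=a&(H>18)&(H<32)&(S>150)&(X[...,2]>.03)
    if b.sum():rep(n,b);print(cv2.minAreaRect(X[b][:,:2].astype(np.float32)))
    t=a&(np.hypot(uu-c[0],vv-c[1])<14)&(V<70)&(X[...,2]>.05)
    if t.sum():rep(n+' btn',t);print(cv2.minEnclosingCircle(X[t][:,:2].astype(np.float32)))
rep('can',(np.hypot(uu-377,vv-112)<18)&(X[...,2]>.1))
```

```text
green 40 [247.9 187.2] [0.5173 0.1818 0.0352] [0.5168 0.1818 0.0351]
blue 40 [247.6 148.2] [0.6249 0.1842 0.0344] [0.6247 0.1848 0.0341]
red 40 [241.4 167.9] [0.5697 0.2004 0.0343] [0.5698 0.2006 0.0341]
yellow 41 [283.8 199.4] [0.4823 0.0803 0.0357] [0.484  0.0836 0.0355]
orange 65 [271.8 188. ] [0.511  0.1095 0.0752] [0.5122 0.1136 0.0682]
orange top 45 [272.5 189.8] [0.5059 0.1093 0.0769] [0.5064 0.1106 0.0768]
white 0 [nan nan] [nan nan nan] [nan nan nan]
black 39 [309.6 169.9] [0.5656 0.0127 0.0349] [0.5658 0.0137 0.0348]
disc 809 [275.5 166.8] [0.5719 0.1058 0.0438] [0.5722 0.1065 0.0439]
body ((0.5709938406944275, 0.10508676618337631), 0.11449728161096573)
small 476 [401.9 192. ] [ 0.5061 -0.2369  0.0402] [ 0.5065 -0.239   0.0401]
((0.5072870850563049, -0.24045303463935852), (0.07473063468933105, 0.0753910019993782), 66.3969497680664)
small btn 90 [403.1 191.2] [ 0.5076 -0.239   0.0587] [ 0.5071 -0.2392  0.0585]
((0.507002592086792, -0.23942281305789948), 0.014285851269960403)
big 845 [428.  106.8] [ 0.7372 -0.3081  0.052 ] [ 0.7411 -0.3103  0.0512]
((0.7456440925598145, -0.3137427568435669), (0.09740984439849854, 0.09854325652122498), 54.269012451171875)
big btn 173 [430.7 103.1] [ 0.7443 -0.3121  0.0761] [ 0.7447 -0.312   0.0759]
((0.745419979095459, -0.3125353753566742), 0.01982506550848484)
can 38 [408.2 110.5] [ 0.7317 -0.2566  0.047 ] [ 0.7317 -0.2569  0.045 ]
((0.7320231199264526, -0.2570621967315674), (0.026593491435050964, 0.011801501736044884), 27.617652893066406)
can btn 25 [371.8 127.6] [ 0.6749 -0.1528  0.0742] [ 0.6763 -0.1528  0.0741]
((0.6864386200904846, -0.1487368643283844), 0.020851587876677513)
can 484 [377.6 114.6] [ 0.7017 -0.1639  0.1164] [ 0.7018 -0.1636  0.1151]<stdin>:9: RuntimeWarning: Mean of empty slice.
  ret = ret.dtype.type(ret / rcount)
  return _methods._mean(a, axis=axis, dtype=dtype,
  ret = um.true_divide(
```

View pics/c0.png

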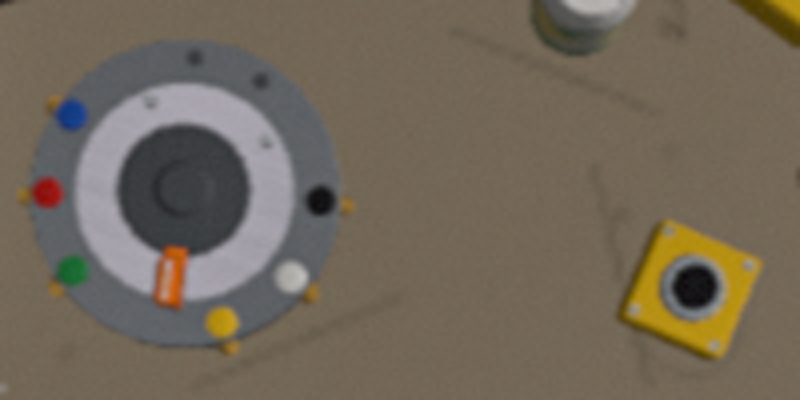

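Every measurement fits its description: plug radius about 93 mm, heights 35, 40, 58 and 77 mm, and a small box of 75x75 mm. The green plug lies about 54° from world -x towards +y, and the tab is at about 5°, so I push it towards +y from its -y side.

{"api": "step_arm", "payload": {
  "increments": [
    [[1.4, 3.3, 0], [0, 0, 7.7]],
    [[1.4, 3.3, 0], [0, 0, 7.7]],
    [[1.4, 3.3, 0], [0, 0, 7.7]],
    [[1.4, 3.3, 0], [0, 0, 7.7]],
    [[1.4, 3.3, 0], [0, 0, 7.7]],
    [[1.4, 3.3, 0], [0, 0, 7.7]],
    [[1.4, 3.3, 0], [0, 0, 7.7]],
    [[1.4, 3.3, 0], [0, 0, 7.7]],
    [[1.4, 3.3, 0], [0, 0, 7.7]],
    [[1.4, 3.3, 0], [0, 0, 7.7]]
  ],
  "fingers": 0
}}

```text
clock: 1.1
tool_pos: [0.3556, -0.2554, 0.2387]
eef_rot: [0.66, 0.752, -0.0, -0.0]
contact_force: [0.5, -0.7, -0.6]
opening: 0.116
finger_force: 0.0
```

{"api": "step_arm", "payload": {
  "increments": [
    [[1.4, 3.3, 0], [0, 0, 7.7]],
    [[1.4, 3.3, 0], [0, 0, 7.7]],
    [[1.4, 3.3, 0], [0, 0, 7.7]],
    [[1.4, 3.3, 0], [0, 0, 7.7]],
    [[1.4, 3.3, 0], [0, 0, 7.7]],
    [[1.4, 3.3, 0], [0, 0, 7.7]],
    [[1.4, 3.3, 0], [0, 0, 7.7]],
    [[1.4, 3.3, 0], [0, 0, 7.7]],
    [[1.4, 3.3, 0], [0, 0, 7.7]],
    [[0, 0, 0], [0, 0, 7.7]]
  ]
}}

```text
clock: 2.1
tool_pos: [0.4831, 0.0461, 0.2394]
eef_rot: [0.045, 0.999, 0.003, 0.001]
contact_force: [-0.4, -0.8, -0.2]
opening: 0.006
finger_force: 0.0
```

Run:
```python
from h import *
from scipy.spatial.transform import Rotation as Ro
s=r.get_state();print(s['clock'],s['q'],s['tool_pos'],Ro.from_quat(s['eef_rot']).as_matrix().round(3),s['opening'])
snap('wrist','w0')
```

```text
2.1 [ 0.37634032  0.6411196  -0.91825055  1.95739845  0.6643602   0.87224413
  0.58401675] [0.48313199 0.04611072 0.23942076] [[-0.996  0.09   0.003]
 [ 0.09   0.996  0.005]
 [-0.003  0.005 -1.   ]] 0.005924440221426627
```

View pics/w0.png

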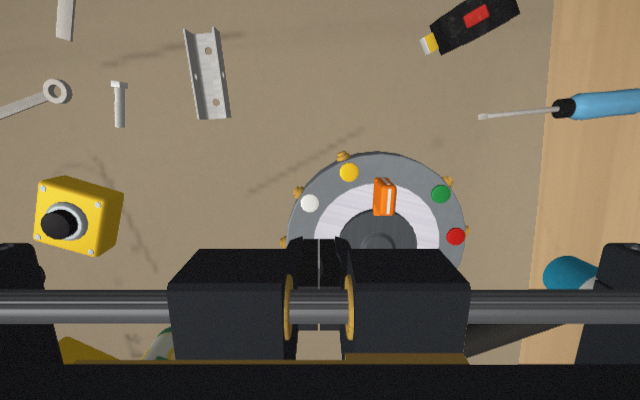

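The wrist view shows the orange tab at (385,197), green at (441,194), yellow at (349,172), white at (310,203) and red at (456,236). I'll use it to refine the angles.

```bash
cat > m.py <<'E'
from h import *
def meas(n, cam):
    z=load(n);X=cloud(z);p=z['p']
    hsv=cv2.cvtColor(p,cv2.COLOR_RGB2HSV).astype(int);H,S,V=hsv[...,0],hsv[...,1],hsv[...,2]
    near=np.hypot(X[...,0]-.571,X[...,1]-.1065)<.115
    P={}
    Z=X[...,2]
    for k,m in dict(green=(H>45)&(H<85)&(S>110),yellow=(H>21)&(H<32)&(S>150)&(np.hypot(X[...,0]-.571,X[...,1]-.1065)>.08),red=((H<4)|(H>174))&(S>140)).items():
        m=(m&near&(Z>.0325)&(Z<.038)).astype(np.uint8)
        c,l,st,ce=cv2.connectedComponentsWithStats(m)
        if c<2: continue
        i=1+st[1:,4].argmax(); q=X[l==i]; P[k]=q.mean(0); print(k,len(q),P[k].round(4))
    t=near&(H>3)&(H<20)&(S>90)&(Z>.073)|near&(V>150)&(Z>.073)&(Z<.083)
    q=X[t][:,:2]; rect=cv2.minAreaRect(q.astype(np.float32));print('tab top',t.sum(),rect)
    return P,np.array(rect[0]),q
E
python3 - <<'E'
from m import *
from scipy.optimize import least_squares
P,t,q=meas('w0','wrist')
A=[P[k][:2] for k in('green','yellow','red')]
off=np.radians([35,-35,70])
f=lambda x:np.concatenate([a-(x[:2]+.094*np.array([-np.cos(x[2]+o),np.sin(x[2]+o)])) for a,o in zip(A,off)])
s=least_squares(f,[.571,.1065,.34]);print(s.x,np.degrees(s.x[2]),'res',s.fun.round(4))
d=t-s.x[:2];print('tab ang',np.degrees(np.arctan2(d[1],-d[0])),np.hypot(*d),'green ang',np.degrees(s.x[2])+35)
z=load('top0');X=cloud(z)
print('tp')
E
```

```text
green 264 [0.5143 0.1823 0.0348]
yellow 270 [0.4797 0.0809 0.035 ]
red 238 [0.5675 0.2007 0.0348]
tab top 876 ((0.4894868731498718, 0.08308199793100357), (0.08979745209217072, 0.03706915304064751), 67.69215393066406)
[0.56977952 0.10680505 0.32735392] 18.755997758006963 res [ 0.0001 -0.0003  0.0002  0.0004 -0.0002 -0.0001]
tab ang -16.460159843180644 0.08372390016004001 green ang 53.75599775800696
tp
```

```bash
cat > tab.py <<'E'
from h import *
C=np.array([.5698,.1068])
def tab(n):
    z=load(n);X=cloud(z);hsv=cv2.cvtColor(z['p'],cv2.COLOR_RGB2HSV).astype(int);H,S=hsv[...,0],hsv[...,1]
    r_=np.hypot(X[...,0]-C[0],X[...,1]-C[1])
    o=((H>3)&(H<18)&(S>130)&(r_>.04)&(r_<.09)&(X[...,2]>.05)).astype(np.uint8)
    o=cv2.morphologyEx(o,cv2.MORPH_CLOSE,np.ones((7,7)))>0
    t=o&(X[...,2]>.0745)&(X[...,2]<.083)
    q=X[t][:,:2];re=cv2.minAreaRect(q.astype(np.float32));d=np.array(re[0])-C
    print('tab',t.sum(),re,'ang',np.degrees(np.arctan2(d[1],-d[0])),'r',np.hypot(*d))
    d=q.mean(0)-C; print('mean ang',np.degrees(np.arctan2(d[1],-d[0])))
E
python3 - <<'E'
from tab import *
tab('w0');tab('top0')
E
```

```text
tab 445 ((0.5047416090965271, 0.11421307921409607), (0.015294188633561134, 0.03126494213938713), 84.23151397705078) ang 6.500531958262687 r 0.06547937057107028
mean ang 6.091005876394519
tab 62 ((0.5074405670166016, 0.11325269937515259), (0.015154249034821987, 0.030536094680428505), 78.59756469726562) ang 5.907707937074897 r 0.06269239356761754
mean ang 5.19115356152958
```

The tab is at about 6.3° and green at 53.9°. I'll descend beside the tab on its -y side.

{"api": "step_arm", "payload": {
  "increments": [
    [[0.6, 0.9, -2], [0, 0, 0]],
    [[0.6, 0.9, -2], [0, 0, 0]],
    [[0.5, 0.8, -2], [0, 0, -1]],
    [[0, 0, -3], [0, 0, 0]],
    [[0, 0, -3], [0, 0, 0]],
    [[0, 0, -2.5], [0, 0, 0]],
    [[0, 0, -2], [0, 0, 0]],
    [[0, 0, -1.6], [0, 0, 0]],
    [[0, 0, 0], [0, 0, 0]],
    [[0, 0, 0], [0, 0, 0]]
  ]
}}

```text
clock: 3.15
tool_pos: [0.4982, 0.0657, 0.0578]
eef_rot: [0.061, 0.998, -0.0, -0.0]
contact_force: [0.9, 0.4, -0.2]
opening: 0.005
finger_force: 0.0
```

Run:
```python
from tab import *
snap('wrist','w1');tab('w1')
```

```text
tab 319 ((0.49140623211860657, 0.11648572981357574), (0.015010451897978783, 0.006775283720344305), 67.19742584228516) ang 7.043330488968513 r 0.0789898487444012
mean ang 7.108542023162744
```

View pics/w1.png

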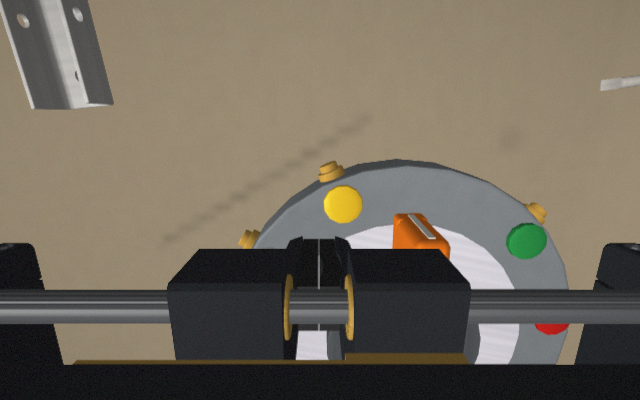

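{"api": "step_arm", "payload": {
  "increments": [
    [[0.03, 0.23, 0], [0, 0, 0]],
    [[0.03, 0.23, 0], [0, 0, 0]],
    [[0.03, 0.23, 0], [0, 0, 0]],
    [[0.03, 0.23, 0], [0, 0, 0]],
    [[0.03, 0.23, 0], [0, 0, 0]],
    [[0.03, 0.23, 0], [0, 0, 0]],
    [[0.03, 0.23, 0], [0, 0, 0]],
    [[0.03, 0.23, 0], [0, 0, 0]],
    [[0.03, 0.23, 0], [0, 0, 0]],
    [[0, 0, 0], [0, 0, 0]]
  ]
}}

```text
clock: 4.2
tool_pos: [0.5012, 0.0875, 0.0578]
eef_rot: [0.059, 0.998, 0.0, 0.0]
contact_force: [-0.5, 0.3, -1.0]
opening: 0.007
finger_force: 0.0
```

Run:
```python
from tab import *
snap('wrist','w2');tab('w2');snap('top','t2');tab('t2')
```

```text
tab 272 ((0.49062541127204895, 0.11605829745531082), (0.015104658901691437, 0.004028250928968191), 83.9083251953125) ang 6.6696045734654446 r 0.07971406131926288
mean ang 6.446946673645739
tab 0 ((0.0, 0.0), (0.0, 0.0), 0.0) ang -10.616012514778719 r 0.5797225888302093
mean ang nantab.py:11: RuntimeWarning: Mean of empty slice.
  d=q.mean(0)-C; print('mean ang',np.degrees(np.arctan2(d[1],-d[0])))
  ret = um.true_divide(
```

{"api": "step_arm", "payload": {
  "increments": [
    [[-0.07, 0.265, 0], [0, 0, -2.2]],
    [[-0.06, 0.27, 0], [0, 0, -2.2]],
    [[-0.05, 0.27, 0], [0, 0, -2.2]],
    [[-0.04, 0.27, 0], [0, 0, -2.2]],
    [[-0.03, 0.275, 0], [0, 0, -2.2]],
    [[-0.015, 0.275, 0], [0, 0, -2.2]],
    [[-0.005, 0.275, 0], [0, 0, -2.2]],
    [[0.005, 0.275, 0], [0, 0, -2.2]],
    [[0.015, 0.275, 0], [0, 0, -2.2]],
    [[0.025, 0.275, 0], [0, 0, -2.2]]
  ]
}}

```text
clock: 5.3
tool_pos: [0.4978, 0.1125, 0.0576]
eef_rot: [0.25, 0.968, -0.002, -0.001]
contact_force: [-1.5, -1.7, 1.1]
opening: 0.006
finger_force: 1.5
```

Run:
```python
from tab import *
snap('wrist','w3');tab('w3')
```

```text
tab 283 ((0.49637481570243835, 0.13869565725326538), (0.014991577714681625, 0.004068133421242237), 64.32049560546875) ang 23.479967035483796 r 0.08005367349940082
mean ang 23.636487314278536
```

{"api": "step_arm", "payload": {
  "increments": [
    [[0.03, 0.275, 0], [0, 0, -1.8]],
    [[0.04, 0.275, 0], [0, 0, -1.8]],
    [[0.05, 0.275, 0], [0, 0, -1.8]],
    [[0.06, 0.27, 0], [0, 0, -1.8]],
    [[0.07, 0.27, 0], [0, 0, -1.8]],
    [[0.08, 0.265, 0], [0, 0, -1.8]],
    [[0.09, 0.26, 0], [0, 0, -1.8]],
    [[0.1, 0.26, 0], [0, 0, -1.8]],
    [[0.11, 0.255, 0], [0, 0, -1.8]],
    [[0.12, 0.25, 0], [0, 0, -1.8]]
  ]
}}

```text
clock: 6.35
tool_pos: [0.5066, 0.1408, 0.0577]
eef_rot: [0.399, 0.917, -0.0, 0.0]
contact_force: [-0.7, -2.9, -0.6]
opening: 0.007
finger_force: 1.3
```

Run:
```python
from tab import *
snap('wrist','w4');tab('w4');s=r.get_state();print(s['tool_pos'],s['eef_rot'],s['contact_force'])
```

```text
tab 177 ((0.513975977897644, 0.16560298204421997), (0.014386055059731007, 0.002698048483580351), 45.64620590209961) ang 46.48868430409265 r 0.08108089874302812
mean ang 46.62950303855305
[0.50679533 0.14157164 0.05784291] [3.99020173e-01 9.16942015e-01 4.65928545e-04 1.62279307e-04] [-0.93467242 -3.80019151 -0.54982043]
```

{"api": "step_arm", "payload": {
  "increments": [
    [[0.08, 0.12, 0], [0, 0, -1]],
    [[0.08, 0.12, 0], [0, 0, -1]],
    [[0.08, 0.12, 0], [0, 0, -1]],
    [[0.08, 0.12, 0], [0, 0, -1]],
    [[0.08, 0.12, 0], [0, 0, -1]],
    [[0, 0, 0], [0, 0, 0]],
    [[0, 0, 0], [0, 0, 0]],
    [[0, 0, 0], [0, 0, 0]],
    [[0, 0, 0], [0, 0, 0]],
    [[0, 0, 0], [0, 0, 0]]
  ]
}}

```text
clock: 7.4
tool_pos: [0.5104, 0.1472, 0.0578]
eef_rot: [0.437, 0.899, 0.0, -0.0]
contact_force: [-0.4, -0.4, 0.4]
opening: 0.005
finger_force: 0.7
```

Run:
```python
from tab import *
snap('wrist','w5');tab('w5');s=r.get_state();print(s['tool_pos'],s['eef_rot'],s['contact_force'])
```

```text
tab 164 ((0.5202552080154419, 0.1715705245733261), (0.013461270369589329, 0.0026363213546574116), 39.36476516723633) ang 52.58661148928356 r 0.08154696356270398
mean ang 52.48890315976577
[0.51043936 0.14726171 0.05779111] [ 4.36985288e-01  8.99468522e-01  4.83412544e-04 -5.39982190e-05] [-1.81704699 -0.25226444  0.35971774]
```

View pics/w5.png

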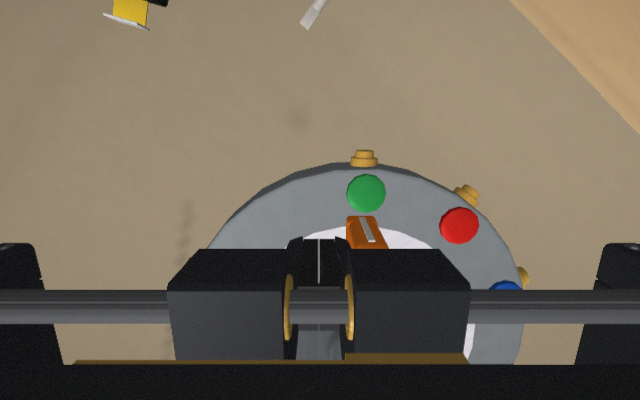

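The tab now points at the green plug: about 52.5° against 53.9°, or about 2 mm at the pointer. The picture has the tab at (367,232) and green at (366,193). I'll back off, lift and verify.

{"api": "step_arm", "payload": {
  "increments": [
    [[-0.4, -0.3, 0], [0, 0, 0]],
    [[-0.6, -0.45, 0], [0, 0, 0]],
    [[-0.8, -0.6, 0], [0, 0, 0]],
    [[0, 0, 1], [0, 0, 0]],
    [[0, 0, 3], [0, 0, 0]],
    [[0, 0, 4], [0, 0, 0]],
    [[0, 0, 4], [0, 0, 0]],
    [[0, 0, 4], [0, 0, 0]],
    [[0, 0, 2], [0, 0, 0]],
    [[0, 0, 0], [0, 0, 0]]
  ]
}}

```text
clock: 8.45
tool_pos: [0.4939, 0.1342, 0.2413]
eef_rot: [0.437, 0.899, 0.002, 0.002]
contact_force: [0.7, -0.1, 0.7]
opening: 0.006
finger_force: 0.0
```

Run:
```python
from tab import *
from m import meas
snap('wrist','w6');tab('w6');meas('w6','')
s=r.get_state();print(s['tool_pos'],s['q'])
```

```text
tab 460 ((0.5295202732086182, 0.15935906767845154), (0.014786191284656525, 0.031925223767757416), 39.02091979980469) ang 52.53450392674122 r 0.066218667954108
mean ang 52.22269062331878
green 284 [0.5144 0.1832 0.0349]
yellow 252 [0.48   0.0817 0.0351]
red 276 [0.5676 0.2013 0.0349]
tab top 1492 ((0.49747028946876526, 0.1482292115688324), (0.08764044940471649, 0.04204113408923149), 28.080644607543945)
[0.49295589 0.13340959 0.23942799] [ 0.08607807  0.61442809 -0.71413028  1.8926611   0.53775661  0.83144934
 -0.24521899]
```

View pics/w6.png

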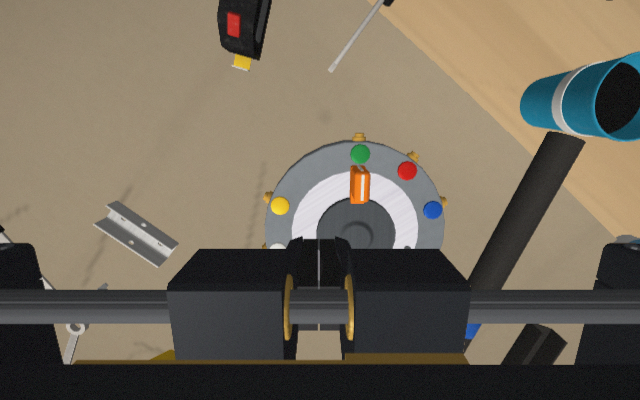

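The dial rests about 2 mm off green, with the tab at (359,185) and the green plug at (360,154). Next is the button.

{"api": "step_arm", "payload": {
  "increments": [
    [[0.1, -3.7, 0], [0, 0, 0]],
    [[0.1, -3.7, 0], [0, 0, 0]],
    [[0.1, -3.7, 0], [0, 0, 0]],
    [[0.1, -3.7, 0], [0, 0, 0]],
    [[0.1, -3.7, 0], [0, 0, 0]],
    [[0.1, -3.7, 0], [0, 0, 0]],
    [[0.1, -3.7, 0], [0, 0, 0]],
    [[0.1, -3.7, 0], [0, 0, 0]],
    [[0.1, -3.7, 0], [0, 0, 0]],
    [[0.1, -3.7, 0], [0, 0, 0]]
  ]
}}

```text
clock: 9.5
tool_pos: [0.5012, -0.2381, 0.2364]
eef_rot: [0.437, 0.899, -0.0, -0.001]
contact_force: [0.6, 0.8, 0.3]
opening: 0.006
finger_force: 0.0
```

{"api": "step_arm", "payload": {
  "increments": [
    [[0, 0, -3], [0, 0, 0]],
    [[0, 0, -3], [0, 0, 0]],
    [[0, 0, -3], [0, 0, 0]],
    [[0, 0, -3], [0, 0, 0]],
    [[0, 0, -2], [0, 0, 0]],
    [[0, 0, -1], [0, 0, 0]],
    [[0, 0, 0], [0, 0, 0]],
    [[0, 0, 0], [0, 0, 0]],
    [[0, 0, 0], [0, 0, 0]],
    [[0, 0, 0], [0, 0, 0]]
  ]
}}

```text
clock: 10.5
tool_pos: [0.503, -0.237, 0.0887]
eef_rot: [0.437, 0.899, 0.0, 0.001]
contact_force: [-0.1, -0.7, -0.4]
opening: 0.003
finger_force: 0.0
```

{"api": "step_arm", "payload": {
  "increments": [
    [[0.2, -0.2, -1], [0, 0, 0]],
    [[0, 0, -0.8], [0, 0, 0]],
    [[0, 0, -0.6], [0, 0, 0]],
    [[0, 0, -0.4], [0, 0, 0]],
    [[0, 0, -0.3], [0, 0, 0]],
    [[0, 0, -0.3], [0, 0, 0]],
    [[0, 0, -0.25], [0, 0, 0]],
    [[0, 0, -0.2], [0, 0, 0]],
    [[0, 0, 0], [0, 0, 0]],
    [[0, 0, 0], [0, 0, 0]]
  ]
}}

```text
clock: 11.5
tool_pos: [0.504, -0.2386, 0.0504]
eef_rot: [0.437, 0.899, -0.0, 0.0]
contact_force: [-3.6, 1.0, 13.8]
opening: 0.004
finger_force: 6.6
```

The force is 13.8 N with the tip 8 mm below the button's rest height, so the button is fully down. I'll release it.

{"api": "step_arm", "payload": {
  "increments": [
    [[0, 0, 0.3], [0, 0, 0]],
    [[0, 0, 0.6], [0, 0, 0]],
    [[0, 0, 1], [0, 0, 0]],
    [[0, 0, 2], [0, 0, 0]],
    [[0, 0, 3], [0, 0, 0]],
    [[0, 0, 4], [0, 0, 0]],
    [[0, 0, 4], [0, 0, 0]],
    [[0, 0, 3], [0, 0, 0]],
    [[0, 0, 0], [0, 0, 0]],
    [[0, 0, 0], [0, 0, 0]]
  ]
}}

```text
clock: 12.5
tool_pos: [0.5046, -0.239, 0.2288]
eef_rot: [0.437, 0.899, 0.0, 0.001]
contact_force: [0.3, -1.2, -0.1]
opening: 0.0
finger_force: 0.0
```

Run:
```python
from tab import *
snap('top','t9');tab('t9')
z=load('t9');X=cloud(z);b=np.hypot(X[...,0]-.507,X[...,1]+.239)<.012
print('btn z',np.percentile(X[b][:,2],[10,50]),r.get_state()['contact_force'])
cv2.imwrite('pics/t9c.png',cv2.resize(z['p'][80:280,150:480,::-1],None,fx=2,fy=2))
```

```text
tab 54 ((0.5314805507659912, 0.15722432732582092), (0.013890640810132027, 0.030386175960302353), 41.114688873291016) ang 52.7673553179549 r 0.06333240067974137
mean ang 52.911435595504955
btn z [0.05849984 0.59542142] [0.26429249 0.41080298 0.07640618]
```

View pics/t9c.png

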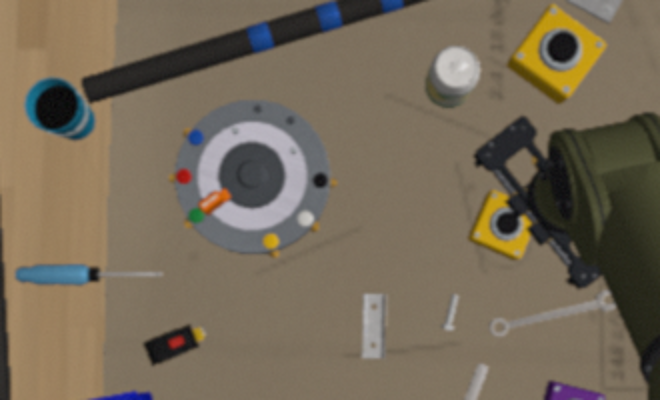

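The tab, at (215,201), points at the green plug at (197,215). The button is back up at z = 0.0585, and the bystanders are in place.

```bash
python3 -c "
from plant import r
print(r.finish_job())"
```

```text
the job is handed in; nothing more can be done
None
```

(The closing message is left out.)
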